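# Load the thin glass sample jar into the reader

### The job

Draw the reader's carriage fully out by its red post, stand the amber glass sample jar upright, wholly on the carriage's round blue pad, let go of it, and then slide the carriage fully home under the clear hood with the jar still standing on the pad. The jar's glass is very thin: never squeeze it with more than 45 N, do not lay it down or tip it, and set it down softly on the pad, without dropping it or pressing down with more than 30 N. Leave the white pot, the green bottle and the yellow tip box where they are.

Things in the scene. Friction and masses are not known exactly. Their poses are not given: they have to be found in the camera images.
- jar: the sample jar: amber glass, round, 44 mm diameter up to 56 mm height, white lid 41 mm in diameter above, 70 mm tall in all, about 0.11 kg. Origin: centre of its underside; z up along the jar. Starts standing on the table in one of three places, swapped with the pot and the bottle
- carriage (a joint): position of the reader's carriage on its slide, m: 0 = fully home (pad under the hood), 0.13 = fully out at the outer stop. Slides with about 1.5 N of friction and stays where it is left
- pad (a point): centre of the top face of the round blue pad on the carriage, 68 mm diameter, 3 mm above the aluminium carriage plate (84 mm wide, top 34 mm above the table), 37 mm above the table; moves with the carriage. Its axes are those of the reader. Fully out, the pad's centre is 85 mm in front of the hood's mouth; fully home, 45 mm inside it
- post (a point): centre of the top end of the upright red post on the carriage: 18 mm diameter, 51 mm tall, top 85 mm above the table, standing 130 mm from the pad's centre on the side away from the hood. Grip, push or pull it to move the carriage. Its axes are those of the reader
- reader: the sample reader, fixed: white and blue hood 170 mm wide and deep, 142 mm tall, with a clear cover; mouth 110 mm wide, clear up to 128 mm. Origin: on the table under the middle of the mouth. y points into the hood along the slide, z up; the carriage goes out along -y over a bed 100 mm wide, ending in a 24 mm tall block 240 to 260 mm from the mouth
- pot: bystander: white plastic pot with a dark red-brown lid, 64 mm diameter, 60 mm tall; origin at the centre of its underside
- bottle: bystander: green glass bottle, 40 mm diameter, blue cap, 78 mm tall; origin at the centre of its underside
- tipbox: bystander: yellow box with a cream lid, 85 x 120 x 55 mm; origin at the centre of its underside
Mind the look-alikes: they are no part of the job. What is shaped like the jar but purple is not meant.

How it is judged:
By the outcome, as a careful person would: the job done as asked, in the order asked, and still so for the second after the job is handed in, with the robot touching nothing.
It also fails if it takes over 69 s, if anything falls off the work surface, if the arm or the gripper's body presses on something with over 40 N, if the wrist force passes 120 N, or if a joint passes its speed limit or range.

### The arm

A 6-joint arm with a two-finger parallel gripper is mounted at the origin on the work surface. World frame = base frame: x ahead of the robot, y to its left, z up, the work surface at z = 0. Lengths are in m, angles in degrees, forces in N, time in s.
With the tool pointing down it reaches from about 0.325 to 0.9 m from the base axis. Payload 3.5 kg.
Tool frame: the origin (TCP) lies at the very end of the fingers, on their centre line; the grasp point (between the pads) lies 19 mm behind it; z points along the fingers, y is the line along which they close (so a half turn about z gives the same grasp; the last joint's range is limited). The gripper opens to 85 mm and grips with 20 to 120 N. Pads are 22 mm wide; open, the fingers measure 114 mm over their backs; the gripper's body (76 mm by 85 mm) begins 54 mm behind the grasp point. The pads swing forward as they close: fully open they stand 13 mm farther back than shut.
Start: joints at [62.372, 15.837, -1.513, 72.651, 0, 84.076], TCP at [0.231, 0.581, 0.206] pointing down, gripper open.
Joint ranges: [-178.77, 178.77], [-48.84, 107.48], [-61.69, 71.31], [-111.58, 123.2], [-90, 87.43], [-180, 180]. Speed limits (degrees/s): [147.25, 147.25, 180, 180, 180, 180].

### API

Orientations are given as a 3x3 rotation matrix whose columns are the frame's x, y, z axes.
In Python, from station import manip gives the robot as it stands. The module is installed in compiled form; this text tells all that it offers.
- The arm moves only by the tool send_rows, never from a script. Its argument "series" is a list of rows, each an object of numbers: "wx", "wy", "wz": the turn, a rotation vector about the tool's x, y, z in degrees; "tx", "ty", "tz": the shift along the tool's x, y, z in cm; "claw": the opening in per cent of the stroke, from 0 (shut) to 100 (fully open). In form: [{"wx": .., "wy": .., "wz": .., "tx": .., "ty": .., "tz": .., "claw": ..}, ...]. A call has 1 to 10 rows; each row shifts and turns the commanded pose from where the row before left it, along the tool's axes as they then stand; what a row does not reach is not made up. A row lasts 1/10 s, in which the tool goes at most 50 mm and 8.59 degrees, less where a joint would pass 70% of its speed; a pose out of reach is approached as far as the arm can. A call is refused whole if a number of a shift passes 5 or a number of a turn 8.59, either way. A call with a gripper value outside its range is refused whole. The fingers move at their own pace and stop on an object; the grip force is fixed at half the most. Time passes only in rows, so rows that do not move let the fingers close. It gives the time, the measured TCP pose, the force, the opening and the grip force at its end, in the units of the state.
- manip.get_state(): the state, without advancing time (a new reading comes with each control period).
- manip.snapshot(name): name is "scene" or "side" or "wrist"; returns the picture (420x560x3 uint8, red, green, blue); there is no depth.
- manip.camera_info(name): a dict with "fx", "fy", "cx", "cy" (pixels), "origin" and "attitude" of the camera in the world. Camera axes: x right, y up, looking along -z (the intrinsics and any distortion apply to the point x, -y, -z); pixel columns grow to the right and rows downward; lengths in m; the calibration is good to about 2 mm. A picture is of the moment at which its call begins: read the wrist's pose just before it. camera_info takes no time and is no camera call; for the wrist camera it gives the pose at the moment of the call.
- manip.close_job(): hands the job in; it is judged then, once.
The state is a dict: "clock": time; "joint_pos": joint angles; "qd": joint speeds; "joint_efforts": joint torques, N m; "tcp_pos": TCP position; "tool_rot": TCP orientation; "contact_force": force on the tool from outside, world axes, zero at the start; "moment": the same for the moment, N m; "opening": finger opening in m; "grasp_force": force on a finger pad.
Only numpy, scipy, OpenCV 4.12 (cv2) and the standard library are available. Lean on these libraries where they do the work, as an engineer would, in place of code of your own. Each camera call takes 0.05 s, during which the arm holds its last target. There are 200 camera calls.

## Working session

There is one attempt and no reset: what is moved stays moved. The work goes in short steps, Python scripts to look and compute and a tool call to move; the robot and the scene stay as the last step left them, time stands still between calls to the robot, and variables do not carry over. Pictures are saved under pics/ and viewed, at most 10 in all, crops included, and the job is handed in when it is done.

Besides the shell and the picture viewer there is one more tool, called in YAML: its name, and indented under it one key for each argument. send_rows: Moves the arm, as the interface text tells. Its arguments: {"type":"object","properties":{"series":{"type":"array","items":{"type":"object","properties":{"wx":{"type":"number"},"wy":{"type":"number"},"wz":{"type":"number"},"tx":{"type":"number"},"ty":{"type":"number"},"tz":{"type":"number"},"claw":{"type":"number"}}}}},"required":["series"]}

```bash
mkdir -p pics; python3 - <<'E'
from station import manip
import cv2,numpy as np
s=manip.get_state();print(s)
for n in("scene","side"):
    im=manip.snapshot(n);cv2.imwrite(f"pics/{n}0.png",im[:,:,::-1]);print(n,manip.camera_info(n))
E
```

```text
{'clock': 0.0, 'joint_pos': array([ 6.23715122e+01,  1.58790366e+01, -1.59915529e+00,  7.26515946e+01,
       -1.33660006e-04,  8.40765957e+01]), 'qd': array([ 0.00671505,  0.0012725 , -0.10185417,  0.10215498, -0.00241795,
        0.0613563 ]), 'joint_efforts': array([ 1.36338394e-04, -4.45512593e+01,  2.95198900e+01,  1.63619482e-02,
       -8.80231005e-05,  1.41526620e-06]), 'tcp_pos': array([0.2307457 , 0.57992781, 0.20494055]), 'tool_rot': array([[-9.29099642e-01,  3.69828008e-01, -1.04838896e-03],
       [ 3.69829421e-01,  9.29097501e-01, -2.00798736e-03],
       [ 2.31445594e-04, -2.25334542e-03, -9.99997434e-01]]), 'contact_force': array([ 0.2024899 ,  0.36746616, -1.57363561]), 'moment': array([-0.02288852, -0.0253269 ,  0.05281812]), 'grasp_force': 0.0, 'opening': 0.08551577219987332}
scene {'fx': 527.3601324885047, 'fy': 527.3601324885047, 'cx': 279.6155028120805, 'cy': 213.40616728142894, 'origin': array([ 1.05092525, -0.85455995,  0.73069958]), 'attitude': array([[ 0.85017825, -0.30569666,  0.42865662],
       [ 0.52648691,  0.4891243 , -0.69539122],
       [ 0.0029124 ,  0.81688859,  0.57678813]])}
side {'fx': 382.91930726410845, 'fy': 382.91930726410845, 'cx': 278.8948522491362, 'cy': 215.8135666112505, 'origin': array([0.57695261, 0.38413196, 0.69265249]), 'attitude': array([[-9.99939257e-01,  6.89710971e-03,  8.59718165e-03],
       [-4.98019174e-04, -8.07487661e-01,  5.89884251e-01],
       [ 1.10106145e-02,  5.89844139e-01,  8.07442047e-01]])}
```

View pics/scene0.png

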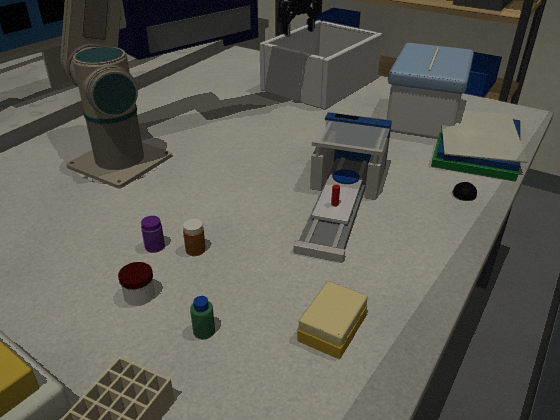

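View pics/side0.png

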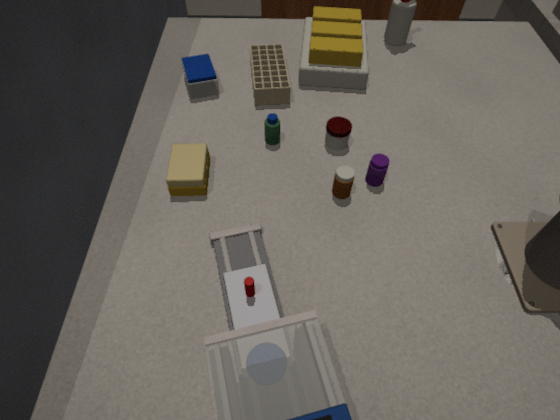

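The amber jar is at scene (194,238) / side (343,182). The look-alike is the purple one at scene (152,234) / side (377,170). Amber with a white lid fits the description. I'll confirm with an enlarged crop and measure the geometry.

```bash
cat > h.py <<'E'
import numpy as np,cv2
from station import manip
def ray(c,u,v):
    d=np.array([(u-c['cx'])/c['fx'],-(v-c['cy'])/c['fy'],-1.]);return c['origin'],c['attitude']@d
def onz(n,u,v,z):
    o,d=ray(manip.camera_info(n) if isinstance(n,str) else n,u,v);return o+d*(z-o[2])/d[2]
def proj(n,p):
    c=manip.camera_info(n) if isinstance(n,str) else n
    q=c['attitude'].T@(np.asarray(p)-c['origin']);return np.array([c['cx']-c['fx']*q[0]/q[2],c['cy']+c['fy']*q[1]/q[2]])
E
python3 - <<'E'
from h import *
a=cv2.imread("pics/scene0.png");b=cv2.imread("pics/side0.png")
f=lambda im,x,y,w,h,k:cv2.resize(im[y:y+h,x:x+w],None,fx=k,fy=k,interpolation=cv2.INTER_CUBIC)
# left: side jar crop (x320-400,y140-210) & scene crop; right: side reader crop
L=np.vstack([f(b,320,145,80,60,5),f(a,130,200,80,60,5)])
R=f(b,200,215,160,205,2.5)
out=np.zeros((600,800,3),np.uint8);out[:,:400]=L;out[:R.shape[0],400:]=R
cv2.imwrite("pics/c1.png",out)
E
```

```text
(no output)
```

View pics/c1.png

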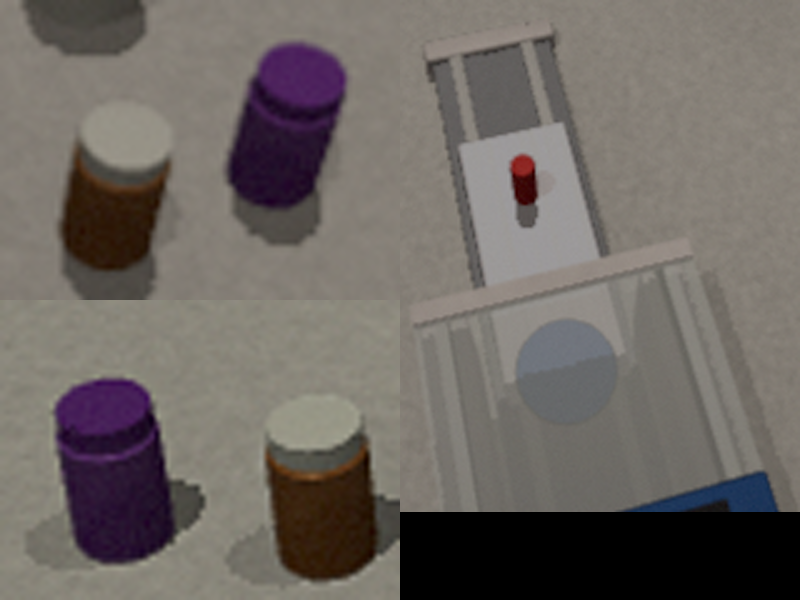

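The amber jar with the white lid (side lid centre about (345,172)) is confirmed; the purple one is the look-alike. Next I'll measure the jar, post and slide axis.

```bash
python3 - <<'E'
from h import *
np.set_printoptions(precision=4,suppress=True)
S=lambda x,y:(200+(x-400)/2.5,215+y/2.5)
print("jar",onz("side",345.2,171.6,.07),onz("scene",193.2,224.6,.07))
post=onz("side",*S(523,161),.085);pad=onz("side",*S(567,371),.037);print("post",post,"pad",pad,np.linalg.norm((pad-post)[:2]))
d=(pad-post)[:2];print("ang",np.degrees(np.arctan2(d[1],d[0])))
# block top outer edge endpoints; mouth top bar
for q in((425,47),(552,24)):print("block",onz("side",*S(*q),.024))
for q in((412,310),(690,240)):print("hoodfront",onz("side",*S(*q),.142))
for q in((460,142),(564,123)):print("plate",onz("side",*S(*q),.034))
print("purple",onz("side",320+302/5,145+75/5,.07),"pot",onz("side",339,127,.06),"bottle",onz("side",272,118,.078))
a=cv2.imread("pics/scene0.png").astype(int);m=(a[:,:,2]>110)&(a[:,:,1]<60)&(a[:,:,0]<60);ys,xs=np.nonzero(m);k=(xs>320)&(xs<350);print(xs[k].min(),xs[k].max(),ys[k].min(),ys[k].max())
print(onz("scene",336,186,.085))
E
```

```text
jar [ 0.4242 -0.1927  0.07  ] [ 0.427  -0.1893  0.07  ]
post [0.6224 0.0785 0.085 ] pad [0.5898 0.2076 0.037 ] 0.13314910330858748
ang 104.16604153130088
block [ 0.7135 -0.0567  0.024 ]
block [ 0.6083 -0.0809  0.024 ]
hoodfront [0.6776 0.2023 0.142 ]
hoodfront [0.515  0.1592 0.142 ]
plate [0.6753 0.0371 0.034 ]
plate [0.5958 0.02   0.034 ]
purple [ 0.3407 -0.2291  0.07  ] pot [ 0.4219 -0.351   0.06  ] bottle [ 0.5874 -0.3607  0.078 ]
332 339 185 188
[0.6233 0.085  0.085 ]
```

```bash
cat >> h.py <<'E'
def plan(p,yaw=104.,n=None,tilt=True):
    "rows from the present pose to TCP p, tool down, tool y at yaw"
    from scipy.spatial.transform import Rotation as R,Slerp
    s=manip.get_state();R0=R.from_matrix(s['tool_rot']);y=np.radians(yaw)
    yy=np.array([np.cos(y),np.sin(y),0]);zz=np.array([0,0,-1.]);R1=R.from_matrix(np.c_[np.cross(yy,zz),yy,zz])
    rv=(R0.inv()*R1).as_rotvec(degrees=True);D=np.asarray(p)-s['tcp_pos']
    n=n or int(np.ceil(max(np.linalg.norm(D)/.045,np.linalg.norm(rv)/8)))
    w=np.round(rv/n,2);cur=R0;pos=s['tcp_pos'].copy()
    print("t",s['clock'],"n",n,"from",pos.round(4),"w",w)
    for i in range(n):
        t=np.round(cur.inv().apply(s['tcp_pos']+D*(i+1)/n-pos)*100,2)
        pos=pos+cur.apply(t)/100;cur=cur*R.from_rotvec(w,degrees=True);print(t.tolist())
E
python3 -c "
from h import *
plan([.6225,.081,.17],104)"
```

```text
t 0.1 n 15 from [0.2308 0.58   0.205 ] w [-0.01 -0.   -2.38]
[-3.66, -2.12, 0.24]
[-3.56, -2.28, 0.23]
[-3.47, -2.42, 0.24]
[-3.36, -2.56, 0.24]
[-3.26, -2.7, 0.23]
[-3.14, -2.84, 0.24]
[-3.02, -2.96, 0.23]
[-2.89, -3.08, 0.24]
[-2.77, -3.2, 0.23]
[-2.62, -3.32, 0.23]
[-2.49, -3.42, 0.23]
[-2.35, -3.52, 0.24]
[-2.19, -3.61, 0.23]
[-2.05, -3.71, 0.23]
[-1.89, -3.78, 0.23]
```

send_rows:
  series:
    - {"tx": -3.66, "ty": -2.12, "wz": -2.4}
    - {"tx": -3.56, "ty": -2.28, "wz": -2.4}
    - {"tx": -3.47, "ty": -2.42, "wz": -2.4}
    - {"tx": -3.36, "ty": -2.56, "wz": -2.4}
    - {"tx": -3.26, "ty": -2.7, "wz": -2.4}
    - {"tx": -3.14, "ty": -2.84, "wz": -2.4}
    - {"tx": -3.02, "ty": -2.96, "wz": -2.4}
    - {"tx": -2.89, "ty": -3.08, "wz": -2.4}
    - {"tx": -2.77, "ty": -3.2, "wz": -2.4}
    - {"tx": -2.62, "ty": -3.32, "wz": -2.4}

```text
validation failed for argument at $.se...
```

send_rows:
  series:
    - {"tx": -2.49, "ty": -3.42, "tz": 0, "wz": -2.4}
    - {"tx": -2.35, "ty": -3.52, "wz": -2.4}
    - {"tx": -2.19, "ty": -3.61, "tz": 0.5, "wz": -2.4}
    - {"tx": -2.05, "ty": -3.71, "tz": 1.5, "wz": -2.4}
    - {"tx": -1.89, "ty": -3.78, "tz": 1.5, "wz": -2.1}
    - {}
    - {}

```text
validation failed for argument at $.se...
```

```bash
python3 - <<'E'
from h import *
plan([.6225,.081,.17],104)
print(manip.get_state()['joint_pos'],manip.get_state()['contact_force'])
print(manip.camera_info("wrist"));cv2.imwrite("pics/w1.png",manip.snapshot("wrist")[:,:,::-1])
print(proj("wrist",[.6225,.081,.085]),proj("wrist",[.4255,-.191,.07]))
E
```

```text
t 0.1 n 15 from [0.2308 0.58   0.205 ] w [-0.01 -0.   -2.38]
[-3.66, -2.12, 0.24]
[-3.56, -2.28, 0.23]
[-3.47, -2.42, 0.24]
[-3.36, -2.56, 0.24]
[-3.26, -2.7, 0.23]
[-3.14, -2.84, 0.24]
[-3.02, -2.96, 0.23]
[-2.89, -3.08, 0.24]
[-2.77, -3.2, 0.23]
[-2.62, -3.32, 0.23]
[-2.49, -3.42, 0.23]
[-2.35, -3.52, 0.24]
[-2.19, -3.61, 0.23]
[-2.05, -3.71, 0.23]
[-1.89, -3.78, 0.23]
[ 6.23750040e+01  1.58755197e+01 -1.59077612e+00  7.26518381e+01
 -7.93148053e-04  8.40774403e+01] [-0.97205871  0.33316282 -0.39366258]
{'fx': 356.76609034299054, 'fy': 356.76609034299054, 'cx': 277.13423952550767, 'cy': 201.89405175627533, 'origin': array([0.16471015, 0.60611824, 0.37293862]), 'attitude': array([[ 0.36856927, -0.89279789, -0.2589761 ],
       [ 0.92959831,  0.35340305,  0.10465784],
       [-0.00191535, -0.27931741,  0.96019692]])}
[ 24.2483938  609.21634284] [-243.25352777  549.04598634]
```

View pics/w1.png

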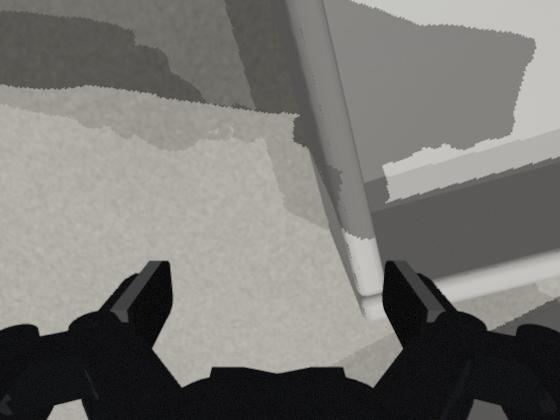

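The wrist view shows the fingers above a grey bin's rim (370,300); nothing useful here. My rows were refused because every key is required, so I'll resend them, rising first.

send_rows:
  series:
    - {"tx": -1, "ty": -1, "tz": -3, "wx": 0, "wy": 0, "wz": 0, "claw": 100}
    - {"tx": -2.66, "ty": -1.12, "tz": -2, "wx": 0, "wy": 0, "wz": -2.4, "claw": 100}
    - {"tx": -3.56, "ty": -2.28, "tz": 0, "wx": 0, "wy": 0, "wz": -2.4, "claw": 100}
    - {"tx": -3.47, "ty": -2.42, "tz": 0, "wx": 0, "wy": 0, "wz": -2.4, "claw": 100}
    - {"tx": -3.36, "ty": -2.56, "tz": 0, "wx": 0, "wy": 0, "wz": -2.4, "claw": 100}
    - {"tx": -3.26, "ty": -2.7, "tz": 0, "wx": 0, "wy": 0, "wz": -2.4, "claw": 100}
    - {"tx": -3.14, "ty": -2.84, "tz": 0, "wx": 0, "wy": 0, "wz": -2.4, "claw": 100}
    - {"tx": -3.02, "ty": -2.96, "tz": 0, "wx": 0, "wy": 0, "wz": -2.4, "claw": 100}
    - {"tx": -2.89, "ty": -3.08, "tz": 0, "wx": 0, "wy": 0, "wz": -2.4, "claw": 100}
    - {"tx": -2.77, "ty": -3.2, "tz": 0, "wx": 0, "wy": 0, "wz": -2.4, "claw": 100}

```text
clock: 1.15
tcp_pos: [0.4673, 0.2801, 0.2559]
tool_rot: [[-1.0, 0.0, -0.0], [0.0, 1.0, -0.0], [0.0, -0.0, -1.0]]
contact_force: [0.0, 0.9, -0.7]
opening: 0.0852
grasp_force: 0.0
```

send_rows:
  series:
    - {"tx": -2.62, "ty": -3.32, "tz": 0, "wx": 0, "wy": 0, "wz": -2.4, "claw": 100}
    - {"tx": -2.49, "ty": -3.42, "tz": 0, "wx": 0, "wy": 0, "wz": -2.4, "claw": 100}
    - {"tx": -2.35, "ty": -3.52, "tz": 0.5, "wx": 0, "wy": 0, "wz": -2.4, "claw": 100}
    - {"tx": -2.19, "ty": -3.61, "tz": 2, "wx": 0, "wy": 0, "wz": -2.4, "claw": 100}
    - {"tx": -2.05, "ty": -3.71, "tz": 3, "wx": 0, "wy": 0, "wz": -2.4, "claw": 100}
    - {"tx": -1.89, "ty": -3.78, "tz": 3, "wx": 0, "wy": 0, "wz": -2.1, "claw": 100}
    - {"tx": 0, "ty": 0, "tz": 0, "wx": 0, "wy": 0, "wz": 0, "claw": 100}

```text
clock: 1.85
tcp_pos: [0.6216, 0.0809, 0.1676]
tool_rot: [[-0.971, -0.237, -0.007], [-0.237, 0.971, -0.002], [0.008, 0.0, -1.0]]
contact_force: [-1.5, 0.7, -0.4]
opening: 0.0855
grasp_force: 0.0
```

```bash
python3 - <<'E'
from h import *
plan([.6225,.081,.17],104)
print(manip.get_state()['joint_pos'],manip.get_state()['contact_force'])
cv2.imwrite("pics/w2.png",manip.snapshot("wrist")[:,:,::-1])
print(proj("wrist",[.6225,.081,.085]),proj("wrist",[.4255,-.191,.07]))
E
```

```text
t 1.85 n 1 from [0.6216 0.0809 0.1676] w [ 0.01 -0.43 -0.27]
[-0.09, -0.02, -0.24]
[  1.55567392  17.55949252  -3.93961782  68.92693664  -0.08397218
 -12.17004587] [-1.54198697  0.65473081 -0.36297773]
[274.30533794 201.00010058] [-100.27066953 -231.32992397]
```

View pics/w2.png

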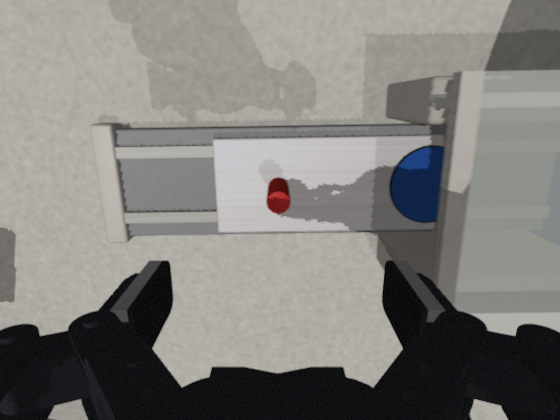

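The wrist view shows the post top at (278,202) against a predicted (274,201), and the slide axis is horizontal in the picture, so tool y is aligned. I'll descend around the post and close in steps to learn how the grip force responds to the claw setting.

send_rows:
  series:
    - {"tx": 0, "ty": 0, "tz": 4, "wx": 0, "wy": -0.4, "wz": 0, "claw": 100}
    - {"tx": 0, "ty": 0.2, "tz": 4, "wx": 0, "wy": 0, "wz": 0, "claw": 100}
    - {"tx": 0, "ty": 0, "tz": 3, "wx": 0, "wy": 0, "wz": 0, "claw": 100}
    - {"tx": 0, "ty": 0, "tz": 0.8, "wx": 0, "wy": 0, "wz": 0, "claw": 60}
    - {"tx": 0, "ty": 0, "tz": 0, "wx": 0, "wy": 0, "wz": 0, "claw": 40}
    - {"tx": 0, "ty": 0, "tz": 0, "wx": 0, "wy": 0, "wz": 0, "claw": 24}
    - {"tx": 0, "ty": 0, "tz": 0, "wx": 0, "wy": 0, "wz": 0, "claw": 24}
    - {"tx": 0, "ty": 0, "tz": 0, "wx": 0, "wy": 0, "wz": 0, "claw": 24}
    - {"tx": 0, "ty": 0, "tz": 0, "wx": 0, "wy": 0, "wz": 0, "claw": 24}
    - {"tx": 0, "ty": 0, "tz": 0, "wx": 0, "wy": 0, "wz": 0, "claw": 24}

```text
clock: 2.9
tcp_pos: [0.6233, 0.0869, 0.0563]
tool_rot: [[-0.97, -0.242, 0.009], [-0.242, 0.97, 0.001], [-0.009, -0.001, -1.0]]
contact_force: [0.5, -1.7, 1.1]
opening: 0.0205
grasp_force: 0.8
```

send_rows:
  series:
    - {"tx": 0, "ty": 0, "tz": 0, "wx": 0, "wy": 0, "wz": 0, "claw": 20}
    - {"tx": 0, "ty": 0, "tz": 0, "wx": 0, "wy": 0, "wz": 0, "claw": 20}
    - {"tx": 0, "ty": 0, "tz": 0, "wx": 0, "wy": 0, "wz": 0, "claw": 20}
    - {"tx": 0, "ty": 0, "tz": 0, "wx": 0, "wy": 0, "wz": 0, "claw": 20}

```text
clock: 3.3
tcp_pos: [0.6231, 0.0871, 0.056]
tool_rot: [[-0.97, -0.242, 0.008], [-0.242, 0.97, 0.002], [-0.008, -0.0, -1.0]]
contact_force: [1.3, -1.5, 5.2]
opening: 0.0168
grasp_force: 5.5
```

send_rows:
  series:
    - {"tx": 0, "ty": 0, "tz": 0, "wx": 0, "wy": 0, "wz": 0, "claw": 16}
    - {"tx": 0, "ty": 0, "tz": 0, "wx": 0, "wy": 0, "wz": 0, "claw": 16}
    - {"tx": 0, "ty": 0, "tz": 0, "wx": 0, "wy": 0, "wz": 0, "claw": 16}

```text
clock: 3.6
tcp_pos: [0.6231, 0.0872, 0.0563]
tool_rot: [[-0.97, -0.242, 0.008], [-0.242, 0.97, 0.002], [-0.009, -0.0, -1.0]]
contact_force: [0.0, -0.5, 6.9]
opening: 0.0147
grasp_force: 38.0
```

The force follows the claw position, so a light grip on the jar is possible. Now I'll pull the carriage.

send_rows:
  series:
    - {"tx": 0, "ty": -1, "tz": 0, "wx": 0, "wy": 0, "wz": 0, "claw": 16}
    - {"tx": 0, "ty": -2, "tz": 0, "wx": 0, "wy": 0, "wz": 0, "claw": 16}
    - {"tx": 0, "ty": -2, "tz": 0, "wx": 0, "wy": 0, "wz": 0, "claw": 16}
    - {"tx": 0, "ty": -2, "tz": 0, "wx": 0, "wy": 0, "wz": 0, "claw": 16}
    - {"tx": 0, "ty": -2, "tz": 0, "wx": 0, "wy": 0, "wz": 0, "claw": 16}
    - {"tx": 0, "ty": -1, "tz": 0, "wx": 0, "wy": 0, "wz": 0, "claw": 16}
    - {"tx": 0, "ty": 0, "tz": 0, "wx": 0, "wy": 0, "wz": 0, "claw": 16}

```text
clock: 4.3
tcp_pos: [0.6487, -0.0109, 0.0563]
tool_rot: [[-0.971, -0.241, 0.011], [-0.241, 0.971, 0.002], [-0.011, -0.001, -1.0]]
contact_force: [3.2, -0.3, 4.7]
opening: 0.0147
grasp_force: 37.9
```

send_rows:
  series:
    - {"tx": 0, "ty": -0.5, "tz": 0, "wx": 0, "wy": 0, "wz": 0, "claw": 16}
    - {"tx": 0, "ty": -0.5, "tz": 0, "wx": 0, "wy": 0, "wz": 0, "claw": 16}
    - {"tx": 0, "ty": 0, "tz": 0, "wx": 0, "wy": 0, "wz": 0, "claw": 16}

```text
clock: 4.6
tcp_pos: [0.6508, -0.0189, 0.0563]
tool_rot: [[-0.97, -0.242, 0.01], [-0.242, 0.97, 0.003], [-0.011, 0.001, -1.0]]
contact_force: [2.8, -0.4, 5.3]
opening: 0.0144
grasp_force: 38.0
```

send_rows:
  series:
    - {"tx": 0, "ty": -0.5, "tz": 0, "wx": 0, "wy": 0, "wz": 0, "claw": 16}
    - {"tx": 0, "ty": 0, "tz": 0, "wx": 0, "wy": 0, "wz": 0, "claw": 16}

```text
clock: 4.8
tcp_pos: [0.652, -0.0235, 0.0563]
tool_rot: [[-0.97, -0.243, 0.01], [-0.243, 0.97, 0.003], [-0.011, 0.001, -1.0]]
contact_force: [3.3, 0.8, 5.1]
opening: 0.0142
grasp_force: 38.0
```

send_rows:
  series:
    - {"tx": 0, "ty": -0.4, "tz": 0, "wx": 0, "wy": 0, "wz": 0, "claw": 16}
    - {"tx": 0, "ty": 0, "tz": 0, "wx": 0, "wy": 0, "wz": 0, "claw": 16}

```text
clock: 5.0
tcp_pos: [0.653, -0.0272, 0.0563]
tool_rot: [[-0.97, -0.243, 0.011], [-0.243, 0.97, 0.004], [-0.011, 0.001, -1.0]]
contact_force: [3.1, 1.1, 4.9]
opening: 0.0142
grasp_force: 38.0
```

send_rows:
  series:
    - {"tx": 0, "ty": -0.4, "tz": 0, "wx": 0, "wy": 0, "wz": 0, "claw": 16}
    - {"tx": 0, "ty": 0, "tz": 0, "wx": 0, "wy": 0, "wz": 0, "claw": 16}

```text
clock: 5.2
tcp_pos: [0.6539, -0.0311, 0.0563]
tool_rot: [[-0.97, -0.243, 0.011], [-0.243, 0.97, 0.004], [-0.011, 0.001, -1.0]]
contact_force: [2.8, 0.7, 4.3]
opening: 0.0147
grasp_force: 38.0
```

send_rows:
  series:
    - {"tx": 0, "ty": -0.3, "tz": 0, "wx": 0, "wy": 0, "wz": 0, "claw": 16}
    - {"tx": 0, "ty": 0, "tz": 0, "wx": 0, "wy": 0, "wz": 0, "claw": 16}

```text
clock: 5.4
tcp_pos: [0.654, -0.0316, 0.0563]
tool_rot: [[-0.97, -0.244, 0.01], [-0.244, 0.97, 0.009], [-0.011, 0.006, -1.0]]
contact_force: [2.8, 6.9, 5.5]
opening: 0.0144
grasp_force: 38.2
```

The carriage is at the stop: motion ended and the force rose to 7 N. I'll release and rise.

send_rows:
  series:
    - {"tx": 0, "ty": 0.1, "tz": 0, "wx": 0, "wy": 0, "wz": 0, "claw": 40}
    - {"tx": 0, "ty": 0, "tz": 0, "wx": 0, "wy": 0, "wz": 0, "claw": 60}
    - {"tx": 0, "ty": 0, "tz": 0, "wx": 0, "wy": 0, "wz": 0, "claw": 80}
    - {"tx": 0, "ty": 0, "tz": 0, "wx": 0, "wy": 0, "wz": 0, "claw": 80}
    - {"tx": 0, "ty": 0, "tz": -3, "wx": 0, "wy": 0, "wz": 0, "claw": 80}
    - {"tx": 0, "ty": 0, "tz": -5, "wx": 0, "wy": 0, "wz": 0, "claw": 80}
    - {"tx": 0, "ty": 0, "tz": -5, "wx": 0, "wy": 0, "wz": 0, "claw": 80}
    - {"tx": 0, "ty": 0, "tz": 0, "wx": 0, "wy": 0, "wz": 0, "claw": 100}

```text
clock: 6.2
tcp_pos: [0.6571, -0.0354, 0.1943]
tool_rot: [[-0.97, -0.242, 0.022], [-0.242, 0.97, -0.001], [-0.021, -0.006, -1.0]]
contact_force: [2.0, 0.0, 0.8]
opening: 0.0807
grasp_force: 0.0
```

```bash
python3 - <<'E'
from h import *
np.set_printoptions(precision=4,suppress=True)
manip.camera_info("wrist")
ci=manip.camera_info("wrist");w=manip.snapshot("wrist");sd=manip.snapshot("side")
cv2.imwrite("pics/w3.png",w[:,:,::-1]);cv2.imwrite("pics/s3.png",sd[:,:,::-1])
def blob(im,f):
    m=f(*[im[:,:,i].astype(int) for i in range(3)]).astype(np.uint8)
    n,l,st,ce=cv2.connectedComponentsWithStats(m);i=1+np.argmax(st[1:,4])
    c,_=cv2.findContours((l==i).astype(np.uint8),0,1);return st[i],cv2.fitEllipse(cv2.convexHull(c[0]))
blue=lambda r,g,b:(b>g+35)&(b>r+50)
for n,im,c in(("wrist",w,ci),("side",sd[:,:].copy(),manip.camera_info("side"))):
    if n=="side": im[395:]=0;im[:215]=0
    st,e=blob(im,blue);print(n,st,e,onz(c,*e[0],.037))
    st,e=blob(im,lambda r,g,b:(r>100)&(g<60)&(b<60));print(" red",st,e,onz(c,st[0]+st[2]/2,st[1]+5,.085))
plan([.4255,-.191,.17],104)
E
```

```text
wrist [ 389  133   72   70 3903] ((424.1957702636719, 167.38674926757812), (66.19804382324219, 74.75241088867188), 50.106231689453125) [0.6179 0.0931 0.037 ]
 red [274 172  21  21 328] ((283.7657775878906, 181.84542846679688), (19.708133697509766, 21.04666519165039), 108.5840072631836) [ 0.6472 -0.0328  0.085 ]
side [235 283  35  33 624] ((251.80662536621094, 298.9384765625), (31.731475830078125, 34.80719757080078), 76.43440246582031) [0.6194 0.0938 0.037 ]
 red [235 225   6   6  22] ((237.57412719726562, 227.33457946777344), (3.848963737487793, 7.373804569244385), 147.57188415527344) [ 0.6486 -0.0256  0.085 ]
t 6.3 n 7 from [ 0.653  -0.0347  0.1875] w [-0.01  0.09 -0.  ]
[3.7, -1.38, 0.21]
[3.69, -1.38, 0.22]
[3.7, -1.38, 0.22]
[3.69, -1.38, 0.23]
[3.69, -1.38, 0.24]
[3.7, -1.38, 0.24]
[3.69, -1.38, 0.24]
```

send_rows:
  series:
    - {"tx": 3.7, "ty": -1.4, "tz": 0, "wx": 0, "wy": 0, "wz": 0, "claw": 100}
    - {"tx": 3.7, "ty": -1.4, "tz": 0, "wx": 0, "wy": 0, "wz": 0, "claw": 100}
    - {"tx": 3.7, "ty": -1.4, "tz": 0, "wx": 0, "wy": 0, "wz": 0, "claw": 100}
    - {"tx": 3.7, "ty": -1.4, "tz": 0.2, "wx": 0, "wy": 0, "wz": 0, "claw": 100}
    - {"tx": 3.7, "ty": -1.4, "tz": 0.3, "wx": 0, "wy": 0, "wz": 0, "claw": 100}
    - {"tx": 3.7, "ty": -1.4, "tz": 0.5, "wx": 0, "wy": 0, "wz": 0, "claw": 100}
    - {"tx": 3.7, "ty": -1.3, "tz": 0.7, "wx": 0, "wy": 0, "wz": 0, "claw": 100}
    - {"tx": 0, "ty": 0, "tz": 0, "wx": 0, "wy": 0, "wz": 0, "claw": 100}
    - {"tx": 0, "ty": 0, "tz": 0, "wx": 0, "wy": 0, "wz": 0, "claw": 100}

```text
clock: 7.2
tcp_pos: [0.422, -0.1907, 0.1646]
tool_rot: [[-0.971, -0.24, 0.004], [-0.24, 0.971, 0.004], [-0.005, 0.003, -1.0]]
contact_force: [-0.5, -0.4, -0.4]
opening: 0.0853
grasp_force: 0.0
```

```bash
python3 - <<'E'
from h import *
ci=manip.camera_info("wrist");cv2.imwrite("pics/w4.png",manip.snapshot("wrist")[:,:,::-1])
print(ci,proj(ci,[.4255,-.191,.07]));np.save("ci4.npy",ci,allow_pickle=True)
plan([.4255,-.191,.17],104)
E
```

```text
{'fx': 356.76609034299054, 'fy': 356.76609034299054, 'cx': 277.13423952550767, 'cy': 201.89405175627533, 'origin': array([ 0.35221376, -0.2085751 ,  0.33215167]), 'attitude': array([[-0.24115328, -0.93068877, -0.27507   ],
       [ 0.97048469, -0.23064037, -0.07045903],
       [ 0.00213318, -0.28394265,  0.95883889]])} [275.59594694 199.04808147]
t 7.25 n 1 from [ 0.4232 -0.1907  0.1653] w [ 0.1   0.34 -0.05]
[-0.21, -0.08, -0.47]
```

View pics/w4.png

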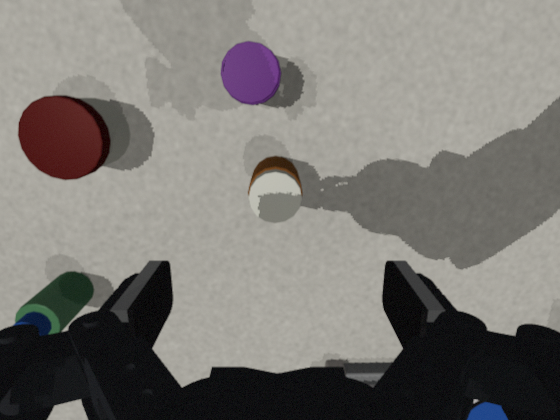

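The wrist view has the amber jar's lid at (275,196), predicted (275.6,199), centred between the fingers; the purple one is at (250,72) and clear of them. I'll descend and close gently.

send_rows:
  series:
    - {"tx": 0, "ty": 0, "tz": 4, "wx": 0, "wy": 0.3, "wz": 0, "claw": 100}
    - {"tx": 0, "ty": 0, "tz": 4, "wx": 0, "wy": 0, "wz": 0, "claw": 100}
    - {"tx": 0, "ty": 0, "tz": 3, "wx": 0, "wy": 0, "wz": 0, "claw": 100}
    - {"tx": 0, "ty": 0, "tz": 2, "wx": 0, "wy": 0, "wz": 0, "claw": 100}
    - {"tx": 0, "ty": 0, "tz": 1, "wx": 0, "wy": 0, "wz": 0, "claw": 80}
    - {"tx": 0, "ty": 0, "tz": 0, "wx": 0, "wy": 0, "wz": 0, "claw": 70}
    - {"tx": 0, "ty": 0, "tz": 0, "wx": 0, "wy": 0, "wz": 0, "claw": 62}
    - {"tx": 0, "ty": 0, "tz": 0, "wx": 0, "wy": 0, "wz": 0, "claw": 60}
    - {"tx": 0, "ty": 0, "tz": 0, "wx": 0, "wy": 0, "wz": 0, "claw": 60}

```text
clock: 8.15
tcp_pos: [0.4256, -0.1917, 0.0278]
tool_rot: [[-0.97, -0.242, 0.004], [-0.242, 0.97, -0.001], [-0.004, -0.002, -1.0]]
contact_force: [-0.2, 0.3, 0.3]
opening: 0.0512
grasp_force: 0.0
```

send_rows:
  series:
    - {"tx": 0, "ty": 0, "tz": 0, "wx": 0, "wy": 0, "wz": 0, "claw": 58}
    - {"tx": 0, "ty": 0, "tz": 0, "wx": 0, "wy": 0, "wz": 0, "claw": 57}
    - {"tx": 0, "ty": 0, "tz": 0, "wx": 0, "wy": 0, "wz": 0, "claw": 56}
    - {"tx": 0, "ty": 0, "tz": 0, "wx": 0, "wy": 0, "wz": 0, "claw": 55}
    - {"tx": 0, "ty": 0, "tz": 0, "wx": 0, "wy": 0, "wz": 0, "claw": 54}
    - {"tx": 0, "ty": 0, "tz": 0, "wx": 0, "wy": 0, "wz": 0, "claw": 53}
    - {"tx": 0, "ty": 0, "tz": 0, "wx": 0, "wy": 0, "wz": 0, "claw": 52}
    - {"tx": 0, "ty": 0, "tz": 0, "wx": 0, "wy": 0, "wz": 0, "claw": 52}
    - {"tx": 0, "ty": 0, "tz": 0, "wx": 0, "wy": 0, "wz": 0, "claw": 52}

```text
clock: 9.05
tcp_pos: [0.4245, -0.1911, 0.0265]
tool_rot: [[-0.97, -0.242, 0.002], [-0.242, 0.97, 0.0], [-0.002, -0.0, -1.0]]
contact_force: [-0.5, -1.5, 0.0]
opening: 0.0445
grasp_force: 0.3
```

send_rows:
  series:
    - {"tx": 0, "ty": 0, "tz": 0, "wx": 0, "wy": 0, "wz": 0, "claw": 51}
    - {"tx": 0, "ty": 0, "tz": 0, "wx": 0, "wy": 0, "wz": 0, "claw": 51}
    - {"tx": 0, "ty": 0, "tz": 0, "wx": 0, "wy": 0, "wz": 0, "claw": 51}

```text
clock: 9.35
tcp_pos: [0.4245, -0.1912, 0.0266]
tool_rot: [[-0.97, -0.242, 0.002], [-0.242, 0.97, 0.0], [-0.002, -0.0, -1.0]]
contact_force: [0.1, 0.0, 2.1]
opening: 0.0434
grasp_force: 1.9
```

send_rows:
  series:
    - {"tx": 0, "ty": 0, "tz": 0, "wx": 0, "wy": 0, "wz": 0, "claw": 50}
    - {"tx": 0, "ty": 0, "tz": 0, "wx": 0, "wy": 0, "wz": 0, "claw": 50}
    - {"tx": 0, "ty": 0, "tz": 0, "wx": 0, "wy": 0, "wz": 0, "claw": 50}

```text
clock: 9.65
tcp_pos: [0.4246, -0.1912, 0.0267]
tool_rot: [[-0.97, -0.242, 0.002], [-0.242, 0.97, -0.0], [-0.002, -0.001, -1.0]]
contact_force: [0.1, -1.7, 2.9]
opening: 0.0426
grasp_force: 7.1
```

send_rows:
  series:
    - {"tx": 0, "ty": 0, "tz": 0, "wx": 0, "wy": 0, "wz": 0, "claw": 49}
    - {"tx": 0, "ty": 0, "tz": 0, "wx": 0, "wy": 0, "wz": 0, "claw": 49}
    - {"tx": 0, "ty": 0, "tz": 0, "wx": 0, "wy": 0, "wz": 0, "claw": 49}

```text
clock: 9.95
tcp_pos: [0.4246, -0.1913, 0.0268]
tool_rot: [[-0.97, -0.242, 0.002], [-0.242, 0.97, -0.0], [-0.002, -0.001, -1.0]]
contact_force: [-0.1, -1.4, 4.2]
opening: 0.0419
grasp_force: 14.6
```

send_rows:
  series:
    - {"tx": 0, "ty": 0, "tz": 0, "wx": 0, "wy": 0, "wz": 0, "claw": 48.5}
    - {"tx": 0, "ty": 0, "tz": -0.5, "wx": 0, "wy": 0, "wz": 0, "claw": 48.5}
    - {"tx": 0, "ty": 0, "tz": -1, "wx": 0, "wy": 0, "wz": 0, "claw": 48.5}
    - {"tx": 0, "ty": 0, "tz": -2, "wx": 0, "wy": 0, "wz": 0, "claw": 48.5}
    - {"tx": 0, "ty": 0, "tz": -3, "wx": 0, "wy": 0, "wz": 0, "claw": 48.5}
    - {"tx": 0, "ty": 0, "tz": -3, "wx": 0, "wy": 0, "wz": 0, "claw": 48.5}
    - {"tx": 0, "ty": 0, "tz": -2, "wx": 0, "wy": 0, "wz": 0, "claw": 48.5}
    - {"tx": 0, "ty": 0, "tz": -1, "wx": 0, "wy": 0, "wz": 0, "claw": 48.5}
    - {"tx": 0, "ty": 0, "tz": 0, "wx": 0, "wy": 0, "wz": 0, "claw": 48.5}
    - {"tx": 0, "ty": 0, "tz": 0, "wx": 0, "wy": 0, "wz": 0, "claw": 48.5}

```text
clock: 10.95
tcp_pos: [0.4234, -0.1905, 0.1506]
tool_rot: [[-0.97, -0.242, 0.0], [-0.242, 0.97, 0.001], [-0.001, 0.001, -1.0]]
contact_force: [0.4, -0.2, -2.0]
opening: 0.0418
grasp_force: 18.5
```

send_rows:
  series:
    - {"tx": -1, "ty": 0.9, "tz": 0, "wx": 0, "wy": 0, "wz": 0, "claw": 48.5}
    - {"tx": -2, "ty": 1.8, "tz": 0, "wx": 0, "wy": 0, "wz": 0, "claw": 48.5}
    - {"tx": -3, "ty": 2.7, "tz": 0, "wx": 0, "wy": 0, "wz": 0, "claw": 48.5}
    - {"tx": -3.4, "ty": 3, "tz": 0, "wx": 0, "wy": 0, "wz": 0, "claw": 48.5}
    - {"tx": -3.4, "ty": 3, "tz": 0, "wx": 0, "wy": 0, "wz": 0, "claw": 48.5}
    - {"tx": -3.4, "ty": 3, "tz": 0, "wx": 0, "wy": 0, "wz": 0, "claw": 48.5}
    - {"tx": -3.4, "ty": 3, "tz": 0, "wx": 0, "wy": 0, "wz": 0, "claw": 48.5}
    - {"tx": -3, "ty": 2.7, "tz": 0, "wx": 0, "wy": 0, "wz": 0, "claw": 48.5}
    - {"tx": -2, "ty": 1.8, "tz": 0, "wx": 0, "wy": 0, "wz": 0, "claw": 48.5}
    - {"tx": -1.2, "ty": 1, "tz": 0, "wx": 0, "wy": 0, "wz": 0, "claw": 48.5}

```text
clock: 11.95
tcp_pos: [0.619, 0.0965, 0.15]
tool_rot: [[-0.97, -0.244, -0.001], [-0.244, 0.97, 0.001], [0.001, 0.001, -1.0]]
contact_force: [-0.1, -0.6, -0.9]
opening: 0.0419
grasp_force: 18.5
```

send_rows:
  series:
    - {"tx": 0, "ty": 0, "tz": 0, "wx": 0, "wy": 0, "wz": 0, "claw": 48.5}
    - {"tx": 0, "ty": 0, "tz": 0, "wx": 0, "wy": 0, "wz": 0, "claw": 48.5}
    - {"tx": 0, "ty": 0, "tz": 0, "wx": 0, "wy": 0, "wz": 0, "claw": 48.5}

```text
clock: 12.25
tcp_pos: [0.618, 0.0926, 0.1514]
tool_rot: [[-0.971, -0.241, -0.0], [-0.241, 0.971, -0.0], [0.0, -0.0, -1.0]]
contact_force: [0.5, -0.2, -0.6]
opening: 0.042
grasp_force: 18.5
```

```bash
python3 - <<'E'
from h import *
plan([.6195,.094,.14],104)
ci=manip.camera_info("wrist");w=manip.snapshot("wrist")[:,:,::-1]
sd=manip.snapshot("side")[:,:,::-1]
p=manip.get_state()['tcp_pos']
print("lid expected",proj(ci,[p[0],p[1],p[2]-.0268+.07]),proj("side",[p[0],p[1],p[2]-.0268+.07]),"pad",proj(ci,[.6195,.094,.037]))
out=np.zeros((600,800,3),np.uint8);out[:420,:560]=w;c=cv2.resize(sd[200:340,180:260+40],None,fx=2,fy=2);out[:280,560:800]=c
cv2.imwrite("pics/w5.png",out)
E
```

```text
t 12.25 n 1 from [0.618  0.0926 0.1514] w [-0.   -0.   -0.07]
[-0.18, 0.1, 1.14]
lid expected [277.00789202 289.14161515] [247.67025322 254.35589488] pad [278.67224384 191.24047892]
```

View pics/w5.png

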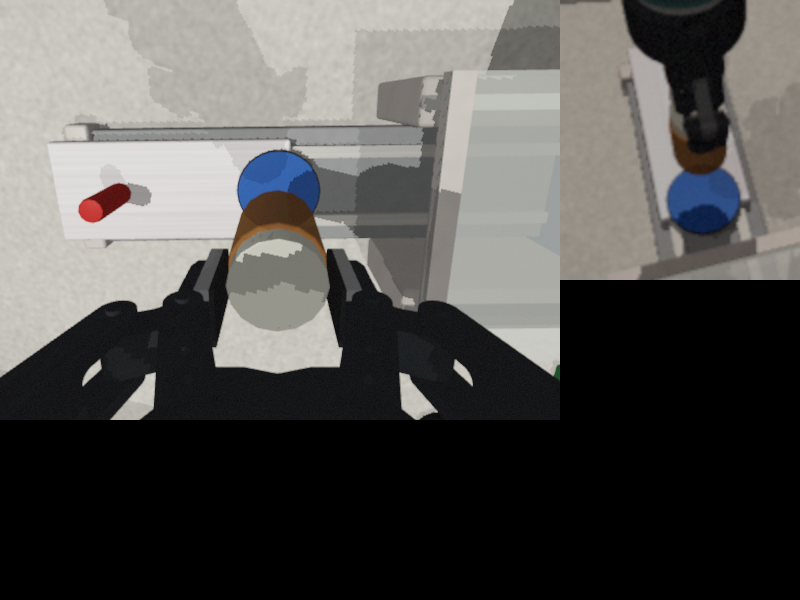

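The wrist view shows the jar upright in the grip with its lid at (278,280), about 3 mm toward tool +x of the TCP, and the pad centre at (278,191) as predicted. I'll correct by tx -0.5 and descend.

send_rows:
  series:
    - {"tx": -0.5, "ty": 0.1, "tz": 1, "wx": 0, "wy": 0, "wz": 0, "claw": 48.5}
    - {"tx": 0, "ty": 0, "tz": 2, "wx": 0, "wy": 0, "wz": 0, "claw": 48.5}
    - {"tx": 0, "ty": 0, "tz": 2, "wx": 0, "wy": 0, "wz": 0, "claw": 48.5}
    - {"tx": 0, "ty": 0, "tz": 1.5, "wx": 0, "wy": 0, "wz": 0, "claw": 48.5}
    - {"tx": 0, "ty": 0, "tz": 1, "wx": 0, "wy": 0, "wz": 0, "claw": 48.5}
    - {"tx": 0, "ty": 0, "tz": 0.5, "wx": 0, "wy": 0, "wz": 0, "claw": 48.5}
    - {"tx": 0, "ty": 0, "tz": 0, "wx": 0, "wy": 0, "wz": 0, "claw": 48.5}
    - {"tx": 0, "ty": 0, "tz": 0, "wx": 0, "wy": 0, "wz": 0, "claw": 48.5}

```text
clock: 13.15
tcp_pos: [0.6245, 0.0958, 0.0726]
tool_rot: [[-0.97, -0.242, 0.003], [-0.242, 0.97, 0.0], [-0.003, -0.0, -1.0]]
contact_force: [0.5, -0.7, -1.4]
opening: 0.0414
grasp_force: 18.5
```

send_rows:
  series:
    - {"tx": 0, "ty": 0, "tz": 0.15, "wx": 0, "wy": 0, "wz": 0, "claw": 48.5}
    - {"tx": 0, "ty": 0, "tz": 0.15, "wx": 0, "wy": 0, "wz": 0, "claw": 48.5}
    - {"tx": 0, "ty": 0, "tz": 0, "wx": 0, "wy": 0, "wz": 0, "claw": 48.5}

```text
clock: 13.45
tcp_pos: [0.624, 0.0958, 0.0692]
tool_rot: [[-0.97, -0.242, 0.002], [-0.242, 0.97, 0.0], [-0.002, -0.0, -1.0]]
contact_force: [0.6, -0.1, -1.6]
opening: 0.0417
grasp_force: 18.5
```

send_rows:
  series:
    - {"tx": 0, "ty": 0, "tz": 0.1, "wx": 0, "wy": 0, "wz": 0, "claw": 48.5}
    - {"tx": 0, "ty": 0, "tz": 0.1, "wx": 0, "wy": 0, "wz": 0, "claw": 48.5}
    - {"tx": 0, "ty": 0, "tz": 0, "wx": 0, "wy": 0, "wz": 0, "claw": 48.5}

```text
clock: 13.75
tcp_pos: [0.6237, 0.0957, 0.0667]
tool_rot: [[-0.97, -0.242, 0.001], [-0.242, 0.97, 0.0], [-0.001, 0.0, -1.0]]
contact_force: [-0.5, -0.0, -1.5]
opening: 0.0418
grasp_force: 18.5
```

send_rows:
  series:
    - {"tx": 0, "ty": 0, "tz": 0.1, "wx": 0, "wy": 0, "wz": 0, "claw": 48.5}
    - {"tx": 0, "ty": 0, "tz": 0.05, "wx": 0, "wy": 0, "wz": 0, "claw": 48.5}
    - {"tx": 0, "ty": 0, "tz": 0, "wx": 0, "wy": 0, "wz": 0, "claw": 48.5}

```text
clock: 14.05
tcp_pos: [0.6237, 0.0958, 0.0653]
tool_rot: [[-0.97, -0.242, 0.001], [-0.242, 0.97, 0.0], [-0.001, 0.0, -1.0]]
contact_force: [-0.3, 0.4, -1.4]
opening: 0.0422
grasp_force: 18.5
```

send_rows:
  series:
    - {"tx": 0, "ty": 0, "tz": 0.05, "wx": 0, "wy": 0, "wz": 0, "claw": 48.5}
    - {"tx": 0, "ty": 0, "tz": 0, "wx": 0, "wy": 0, "wz": 0, "claw": 48.5}
    - {"tx": 0, "ty": 0, "tz": 0, "wx": 0, "wy": 0, "wz": 0, "claw": 48.5}

```text
clock: 14.35
tcp_pos: [0.6238, 0.0958, 0.0649]
tool_rot: [[-0.97, -0.242, 0.002], [-0.242, 0.97, 0.0], [-0.002, -0.0, -1.0]]
contact_force: [-0.5, 0.3, -2.2]
opening: 0.0418
grasp_force: 18.5
```

send_rows:
  series:
    - {"tx": 0, "ty": 0, "tz": 0.05, "wx": 0, "wy": 0, "wz": 0, "claw": 48.5}
    - {"tx": 0, "ty": 0, "tz": 0, "wx": 0, "wy": 0, "wz": 0, "claw": 48.5}
    - {"tx": 0, "ty": 0, "tz": 0, "wx": 0, "wy": 0, "wz": 0, "claw": 48.5}

```text
clock: 14.65
tcp_pos: [0.6238, 0.0958, 0.0644]
tool_rot: [[-0.97, -0.242, 0.002], [-0.242, 0.97, 0.0], [-0.002, -0.0, -1.0]]
contact_force: [-0.1, -0.7, -1.1]
opening: 0.0416
grasp_force: 18.5
```

send_rows:
  series:
    - {"tx": 0, "ty": 0, "tz": 0.05, "wx": 0, "wy": 0, "wz": 0, "claw": 48.5}
    - {"tx": 0, "ty": 0, "tz": 0, "wx": 0, "wy": 0, "wz": 0, "claw": 48.5}
    - {"tx": 0, "ty": 0, "tz": 0, "wx": 0, "wy": 0, "wz": 0, "claw": 48.5}

```text
clock: 14.95
tcp_pos: [0.6239, 0.0958, 0.064]
tool_rot: [[-0.97, -0.242, 0.002], [-0.242, 0.97, 0.0], [-0.002, -0.0, -1.0]]
contact_force: [0.4, -0.5, -1.1]
opening: 0.0417
grasp_force: 18.5
```

send_rows:
  series:
    - {"tx": 0, "ty": 0, "tz": 0.05, "wx": 0, "wy": 0, "wz": 0, "claw": 48.5}
    - {"tx": 0, "ty": 0, "tz": 0, "wx": 0, "wy": 0, "wz": 0, "claw": 48.5}
    - {"tx": 0, "ty": 0, "tz": 0, "wx": 0, "wy": 0, "wz": 0, "claw": 48.5}

```text
clock: 15.25
tcp_pos: [0.6241, 0.0958, 0.0639]
tool_rot: [[-0.97, -0.242, 0.002], [-0.242, 0.97, 0.0], [-0.002, -0.0, -1.0]]
contact_force: [-0.3, -0.6, 3.6]
opening: 0.0419
grasp_force: 18.9
```

Contact is made at 3.6 N. I'll release gently and rise.

send_rows:
  series:
    - {"tx": 0, "ty": 0, "tz": 0, "wx": 0, "wy": 0, "wz": 0, "claw": 50}
    - {"tx": 0, "ty": 0, "tz": 0, "wx": 0, "wy": 0, "wz": 0, "claw": 51}
    - {"tx": 0, "ty": 0, "tz": 0, "wx": 0, "wy": 0, "wz": 0, "claw": 52}
    - {"tx": 0, "ty": 0, "tz": 0, "wx": 0, "wy": 0, "wz": 0, "claw": 54}
    - {"tx": 0, "ty": 0, "tz": 0, "wx": 0, "wy": 0, "wz": 0, "claw": 58}
    - {"tx": 0, "ty": 0, "tz": 0, "wx": 0, "wy": 0, "wz": 0, "claw": 65}
    - {"tx": 0, "ty": 0, "tz": 0, "wx": 0, "wy": 0, "wz": 0, "claw": 72}
    - {"tx": 0, "ty": 0, "tz": 0, "wx": 0, "wy": 0, "wz": 0, "claw": 76}
    - {"tx": 0, "ty": 0, "tz": 0, "wx": 0, "wy": 0, "wz": 0, "claw": 76}

```text
clock: 16.15
tcp_pos: [0.6239, 0.0958, 0.0634]
tool_rot: [[-0.97, -0.242, 0.002], [-0.242, 0.97, 0.0], [-0.002, 0.0, -1.0]]
contact_force: [0.5, 0.2, -0.3]
opening: 0.0648
grasp_force: 0.0
```

send_rows:
  series:
    - {"tx": 0, "ty": 0, "tz": -1, "wx": 0, "wy": 0, "wz": 0, "claw": 76}
    - {"tx": 0, "ty": 0, "tz": -2, "wx": 0, "wy": 0, "wz": 0, "claw": 76}
    - {"tx": 0, "ty": 0, "tz": -3, "wx": 0, "wy": 0, "wz": 0, "claw": 76}
    - {"tx": 0, "ty": 0, "tz": -4, "wx": 0, "wy": 0, "wz": 0, "claw": 76}
    - {"tx": 0, "ty": 0, "tz": -3, "wx": 0, "wy": 0, "wz": 0, "claw": 76}
    - {"tx": 0, "ty": 0, "tz": -1, "wx": 0, "wy": 0, "wz": 0, "claw": 76}
    - {"tx": 0, "ty": 0, "tz": 0, "wx": 0, "wy": 0, "wz": 0, "claw": 76}
    - {"tx": 0, "ty": 0, "tz": 0, "wx": 0, "wy": 0, "wz": 0, "claw": 76}

```text
clock: 16.95
tcp_pos: [0.6229, 0.0957, 0.2023]
tool_rot: [[-0.97, -0.242, 0.0], [-0.242, 0.97, 0.0], [-0.0, 0.0, -1.0]]
contact_force: [0.3, -0.1, -0.5]
opening: 0.0648
grasp_force: 0.0
```

```bash
python3 - <<'E'
from h import *
plan([.652,-.032,.20],104)
ci=manip.camera_info("wrist");w=manip.snapshot("wrist")[:,:,::-1]
p=[.6195,.094]
print("lid if centred",proj(ci,[*p,.107]),"pad",proj(ci,[*p,.037]),"post",proj(ci,[.652,-.032,.085]))
cv2.imwrite("pics/w6.png",w)
E
```

```text
t 16.95 n 3 from [0.6229 0.0957 0.2023] w [ 0.01  0.   -0.  ]
[0.09, -4.36, 0.08]
[0.08, -4.37, 0.07]
[0.09, -4.36, 0.08]
lid if centred [276.37032576 190.61657814] pad [276.54979985 172.25951661] post [118.01745093 184.97886167]
```

View pics/w6.png

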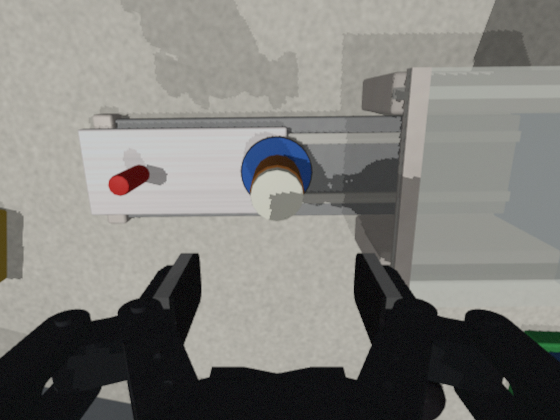

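The jar stands well within the blue pad: its lid is at (277,195), where centred would be (276,191), so about 3 mm off against 12 mm allowed. The post is at (120,185) as expected. Next: over to the post.

send_rows:
  series:
    - {"tx": 0.1, "ty": -3, "tz": 0, "wx": 0, "wy": 0, "wz": 0, "claw": 76}
    - {"tx": 0.1, "ty": -4.5, "tz": 0, "wx": 0, "wy": 0, "wz": 0, "claw": 76}
    - {"tx": 0.1, "ty": -4, "tz": 0, "wx": 0, "wy": 0, "wz": 0, "claw": 76}
    - {"tx": 0, "ty": -1.6, "tz": 0, "wx": 0, "wy": 0, "wz": 0, "claw": 76}
    - {"tx": 0, "ty": 0, "tz": 2, "wx": 0, "wy": 0, "wz": 0, "claw": 76}
    - {"tx": 0, "ty": 0, "tz": 4, "wx": 0, "wy": 0, "wz": 0, "claw": 76}
    - {"tx": 0, "ty": 0, "tz": 4, "wx": 0, "wy": 0, "wz": 0, "claw": 76}
    - {"tx": 0, "ty": 0, "tz": 3, "wx": 0, "wy": 0, "wz": 0, "claw": 76}
    - {"tx": 0, "ty": 0, "tz": 1.5, "wx": 0, "wy": 0, "wz": 0, "claw": 76}
    - {"tx": 0, "ty": 0, "tz": 0, "wx": 0, "wy": 0, "wz": 0, "claw": 60}

```text
clock: 18.0
tcp_pos: [0.6492, -0.0312, 0.0545]
tool_rot: [[-0.97, -0.242, -0.006], [-0.242, 0.97, 0.002], [0.005, 0.003, -1.0]]
contact_force: [-0.3, 0.3, 0.7]
opening: 0.0522
grasp_force: 0.0
```

send_rows:
  series:
    - {"tx": 0, "ty": 0, "tz": 0, "wx": 0, "wy": 0, "wz": 0, "claw": 50}
    - {"tx": 0, "ty": 0, "tz": 0, "wx": 0, "wy": 0, "wz": 0, "claw": 42}
    - {"tx": 0, "ty": 0, "tz": 0, "wx": 0, "wy": 0, "wz": 0, "claw": 36}
    - {"tx": 0, "ty": 0, "tz": 0, "wx": 0, "wy": 0, "wz": 0, "claw": 32}
    - {"tx": 0, "ty": 0, "tz": 0, "wx": 0, "wy": 0, "wz": 0, "claw": 29}
    - {"tx": 0, "ty": 0, "tz": 0, "wx": 0, "wy": 0, "wz": 0, "claw": 26}
    - {"tx": 0, "ty": 0, "tz": 0, "wx": 0, "wy": 0, "wz": 0, "claw": 24}
    - {"tx": 0, "ty": 0, "tz": 0, "wx": 0, "wy": 0, "wz": 0, "claw": 22}
    - {"tx": 0, "ty": 0, "tz": 0, "wx": 0, "wy": 0, "wz": 0, "claw": 20}
    - {"tx": 0, "ty": 0, "tz": 0, "wx": 0, "wy": 0, "wz": 0, "claw": 18}

```text
clock: 19.0
tcp_pos: [0.6526, -0.0319, 0.0585]
tool_rot: [[-0.97, -0.242, 0.002], [-0.242, 0.97, 0.001], [-0.002, 0.0, -1.0]]
contact_force: [-0.6, 0.5, 1.9]
opening: 0.0155
grasp_force: 13.6
```

send_rows:
  series:
    - {"tx": 0, "ty": 0.2, "tz": 0, "wx": 0, "wy": 0, "wz": 0, "claw": 17}
    - {"tx": 0, "ty": 0.5, "tz": 0, "wx": 0, "wy": 0, "wz": 0, "claw": 17}
    - {"tx": 0, "ty": 0.8, "tz": 0, "wx": 0, "wy": 0, "wz": 0, "claw": 17}
    - {"tx": 0, "ty": 1, "tz": 0, "wx": 0, "wy": 0, "wz": 0, "claw": 17}
    - {"tx": 0, "ty": 1, "tz": 0, "wx": 0, "wy": 0, "wz": 0, "claw": 17}
    - {"tx": 0, "ty": 1, "tz": 0, "wx": 0, "wy": 0, "wz": 0, "claw": 17}
    - {"tx": 0, "ty": 1, "tz": 0, "wx": 0, "wy": 0, "wz": 0, "claw": 17}
    - {"tx": 0, "ty": 1, "tz": 0, "wx": 0, "wy": 0, "wz": 0, "claw": 17}
    - {"tx": 0, "ty": 0.7, "tz": 0, "wx": 0, "wy": 0, "wz": 0, "claw": 17}
    - {"tx": 0, "ty": 0.3, "tz": 0, "wx": 0, "wy": 0, "wz": 0, "claw": 17}

```text
clock: 20.0
tcp_pos: [0.6335, 0.0417, 0.0584]
tool_rot: [[-0.97, -0.243, 0.0], [-0.243, 0.97, 0.001], [-0.0, 0.001, -1.0]]
contact_force: [-4.4, -3.1, 4.5]
opening: 0.0152
grasp_force: 20.4
```

send_rows:
  series:
    - {"tx": 0, "ty": 0.3, "tz": 0, "wx": 0, "wy": 0, "wz": 0, "claw": 17}
    - {"tx": 0, "ty": 0.6, "tz": 0, "wx": 0, "wy": 0, "wz": 0, "claw": 17}
    - {"tx": 0, "ty": 0.9, "tz": 0, "wx": 0, "wy": 0, "wz": 0, "claw": 17}
    - {"tx": 0, "ty": 0.9, "tz": 0, "wx": 0, "wy": 0, "wz": 0, "claw": 17}
    - {"tx": 0, "ty": 0.9, "tz": 0, "wx": 0, "wy": 0, "wz": 0, "claw": 17}
    - {"tx": 0, "ty": 0.6, "tz": 0, "wx": 0, "wy": 0, "wz": 0, "claw": 17}
    - {"tx": 0, "ty": 0.3, "tz": 0, "wx": 0, "wy": 0, "wz": 0, "claw": 17}
    - {"tx": 0, "ty": 0.1, "tz": 0, "wx": 0, "wy": 0, "wz": 0, "claw": 17}
    - {"tx": 0, "ty": 0, "tz": 0, "wx": 0, "wy": 0, "wz": 0, "claw": 17}

```text
clock: 20.9
tcp_pos: [0.622, 0.0856, 0.0583]
tool_rot: [[-0.97, -0.242, -0.001], [-0.242, 0.97, 0.001], [0.001, 0.001, -1.0]]
contact_force: [-5.0, -2.0, 6.1]
opening: 0.0152
grasp_force: 20.7
```

send_rows:
  series:
    - {"tx": 0, "ty": 0.15, "tz": 0, "wx": 0, "wy": 0, "wz": 0, "claw": 17}
    - {"tx": 0, "ty": 0.15, "tz": 0, "wx": 0, "wy": 0, "wz": 0, "claw": 17}
    - {"tx": 0, "ty": 0.1, "tz": 0, "wx": 0, "wy": 0, "wz": 0, "claw": 17}
    - {"tx": 0, "ty": 0, "tz": 0, "wx": 0, "wy": 0, "wz": 0, "claw": 17}

```text
clock: 21.3
tcp_pos: [0.6211, 0.0892, 0.0583]
tool_rot: [[-0.97, -0.242, -0.001], [-0.242, 0.97, 0.0], [0.001, 0.001, -1.0]]
contact_force: [-5.4, -2.9, 6.5]
opening: 0.0149
grasp_force: 20.7
```

send_rows:
  series:
    - {"tx": 0.05, "ty": 0.15, "tz": 0, "wx": 0, "wy": 0, "wz": 0, "claw": 17}
    - {"tx": 0, "ty": 0.15, "tz": 0, "wx": 0, "wy": 0, "wz": 0, "claw": 17}
    - {"tx": 0, "ty": 0, "tz": 0, "wx": 0, "wy": 0, "wz": 0, "claw": 17}

```text
clock: 21.6
tcp_pos: [0.6203, 0.0922, 0.0583]
tool_rot: [[-0.97, -0.242, -0.0], [-0.242, 0.97, 0.001], [-0.0, 0.001, -1.0]]
contact_force: [-5.3, -2.5, 5.2]
opening: 0.0149
grasp_force: 20.5
```

send_rows:
  series:
    - {"tx": 0, "ty": 0.15, "tz": 0, "wx": 0, "wy": 0, "wz": 0, "claw": 17}
    - {"tx": 0, "ty": 0.1, "tz": 0, "wx": 0, "wy": 0, "wz": 0, "claw": 17}
    - {"tx": 0, "ty": 0, "tz": 0, "wx": 0, "wy": 0, "wz": 0, "claw": 17}

```text
clock: 21.9
tcp_pos: [0.6198, 0.094, 0.0584]
tool_rot: [[-0.97, -0.241, 0.0], [-0.241, 0.97, -0.001], [-0.0, -0.001, -1.0]]
contact_force: [-4.5, -3.2, 4.8]
opening: 0.015
grasp_force: 20.5
```

send_rows:
  series:
    - {"tx": 0, "ty": 0.1, "tz": 0, "wx": 0, "wy": 0, "wz": 0, "claw": 17}
    - {"tx": 0, "ty": 0.1, "tz": 0, "wx": 0, "wy": 0, "wz": 0, "claw": 17}
    - {"tx": 0, "ty": 0, "tz": 0, "wx": 0, "wy": 0, "wz": 0, "claw": 17}

```text
clock: 22.2
tcp_pos: [0.6198, 0.094, 0.0584]
tool_rot: [[-0.971, -0.24, 0.001], [-0.24, 0.971, -0.005], [0.0, -0.005, -1.0]]
contact_force: [-3.7, -8.2, 4.5]
opening: 0.0147
grasp_force: 20.4
```

The home stop is felt. One more firm nudge, then I'll release and retreat up and away.

send_rows:
  series:
    - {"tx": 0, "ty": 0.15, "tz": 0, "wx": 0, "wy": 0, "wz": 0, "claw": 17}
    - {"tx": 0, "ty": 0, "tz": 0, "wx": 0, "wy": 0, "wz": 0, "claw": 17}

```text
clock: 22.4
tcp_pos: [0.6198, 0.0941, 0.0584]
tool_rot: [[-0.971, -0.24, 0.002], [-0.24, 0.971, -0.008], [0.0, -0.008, -1.0]]
contact_force: [-2.9, -11.4, 4.1]
opening: 0.015
grasp_force: 20.4
```

send_rows:
  series:
    - {"tx": 0, "ty": 0, "tz": 0, "wx": 0, "wy": 0, "wz": 0, "claw": 22}
    - {"tx": 0, "ty": 0, "tz": 0, "wx": 0, "wy": 0, "wz": 0, "claw": 32}
    - {"tx": 0, "ty": -0.2, "tz": 0, "wx": 0, "wy": 0, "wz": 0, "claw": 45}
    - {"tx": 0, "ty": 0, "tz": 0, "wx": 0, "wy": 0, "wz": 0, "claw": 60}
    - {"tx": 0, "ty": 0, "tz": 0, "wx": 0, "wy": 0, "wz": 0, "claw": 70}
    - {"tx": 0, "ty": 0, "tz": 0, "wx": 0, "wy": 0, "wz": 0, "claw": 70}
    - {"tx": 0, "ty": 0, "tz": -2, "wx": 0, "wy": 0, "wz": 0, "claw": 70}
    - {"tx": 0, "ty": 0, "tz": -4, "wx": 0, "wy": 0, "wz": 0, "claw": 70}
    - {"tx": 0, "ty": 0, "tz": -4, "wx": 0, "wy": 0, "wz": 0, "claw": 70}
    - {"tx": 0, "ty": -1, "tz": -3, "wx": 0, "wy": 0, "wz": 0, "claw": 70}

```text
clock: 23.4
tcp_pos: [0.6231, 0.0872, 0.1912]
tool_rot: [[-0.97, -0.243, 0.004], [-0.243, 0.97, 0.001], [-0.005, 0.0, -1.0]]
contact_force: [1.1, -0.6, 0.6]
opening: 0.0596
grasp_force: 0.0
```

send_rows:
  series:
    - {"tx": 1.5, "ty": -2, "tz": 0, "wx": 0, "wy": 0, "wz": 0, "claw": 70}
    - {"tx": 3, "ty": -3, "tz": 0, "wx": 0, "wy": 0, "wz": 0, "claw": 70}
    - {"tx": 4, "ty": -3, "tz": 0, "wx": 0, "wy": 0, "wz": 0, "claw": 70}
    - {"tx": 4, "ty": -3, "tz": 0, "wx": 0, "wy": 0, "wz": 0, "claw": 70}
    - {"tx": 2, "ty": -1, "tz": 0, "wx": 0, "wy": 0, "wz": 0, "claw": 70}
    - {"tx": 0, "ty": 0, "tz": 0, "wx": 0, "wy": 0, "wz": 0, "claw": 70}
    - {"tx": 0, "ty": 0, "tz": 0, "wx": 0, "wy": 0, "wz": 0, "claw": 70}

```text
clock: 24.1
tcp_pos: [0.5111, -0.0654, 0.1885]
tool_rot: [[-0.971, -0.241, 0.003], [-0.241, 0.971, 0.001], [-0.003, 0.0, -1.0]]
contact_force: [-0.1, 0.7, 0.5]
opening: 0.0601
grasp_force: 0.0
```

```bash
python3 - <<'E'
from h import *
sd=manip.snapshot("side")[:,:,::-1];sc=manip.snapshot("scene")[:,:,::-1]
u=np.array([-.2425,.970,0])
pad=np.array([.6195,.094,.037])+.13*u;post=np.array([.652,-.032,.085])+.13*u
print("pad",proj("side",pad),"lid",proj("side",pad+[.003,0,.07]),"post",proj("side",post),"scene pad",proj("scene",pad),manip.get_state()['clock'])
f=lambda im,x,y,w,h,k:cv2.resize(im[y:y+h,x:x+w],None,fx=k,fy=k,interpolation=cv2.INTER_CUBIC)
out=np.zeros((600,800,3),np.uint8);out[:420,:400]=f(sd,180,210,200,210,2);out[:420,400:]=f(sc,270,90,133,140,3)[:420,:400-1+1] if False else cv2.resize(sc[90:230,270:403],(400,420))
cv2.imwrite("pics/f.png",out)
E
```

```text
pad [267.78821404 371.29102341] lid [265.18672417 358.95331241] post [249.90708844 287.56388646] scene pad [346.29946136 174.03092704] 24.2
```

View pics/f.png

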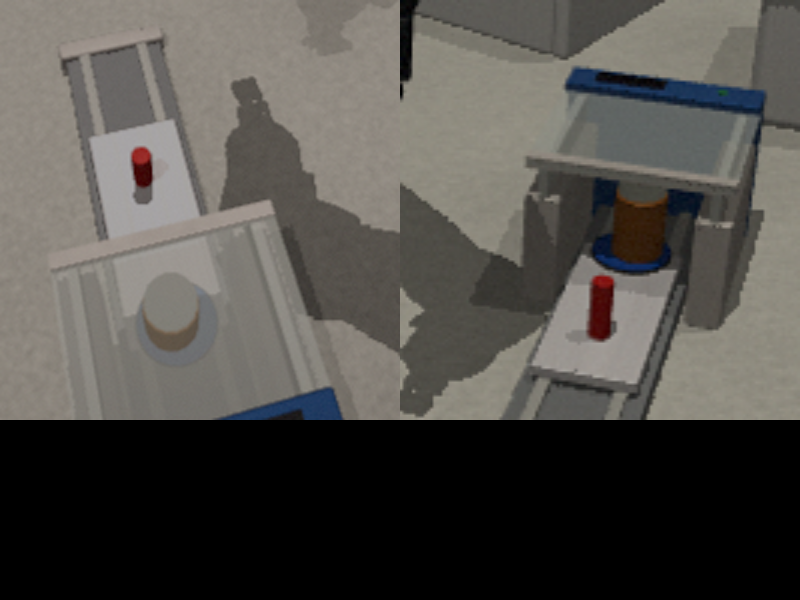

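The jar stands upright on the pad under the hood. The post is at side (251,286), predicted (250,288), and the measured travel was 130 mm, so the carriage is fully home. I'll hand in.

```bash
python3 -c "
from station import manip
print(manip.close_job())"
```

```text
the job is handed in; nothing more can be done
None
```

The job is handed in: the amber jar stands upright on the blue pad and the carriage is fully home under the hood after a measured 130 mm of travel; highest readings were about 19 N squeeze and 4 N setting down, the clock was about 24 s, and I never touched the pot, bottle or tip box.

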